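# Wedge-lock a turned vase in the stockroom's finishing jig

### The job

Clamp the wooden vase that lies in the jig: slide the dark clamp bar by its yellow post until the vase is pinched firmly between the bar's pad and the back stop, and lock the bar by sliding the loose red thumb wedge along its ramp, in behind the bar, until it is jammed tight and keeps the vase pinched on its own. Leave the wedge lying flat on the jig board, be gentle (the vase cracks if the bar is driven hard into it), and leave the small vase, the tape roll and the green tray where they stand.

Things in the scene. Friction and masses are not known exactly. Their poses are not given: they have to be found in the camera images.
- jig: Fixed off-white board, 10 mm thick, on the bench. Origin: on the bench, under the sliding bar's axis. Jig +y: the way the bar slides to clamp; jig +x: the way the wedge is driven in. Board x -65..90, y -80..250 mm, plus a wing x -180..-65, y -80..50 for the wedge. Low guide rail (top 22 mm over the bench) along the lane at y 10..18, x -168..-43. Two bar guides at y 17..79, top 30 mm.
- ramp (a point): Point on the working face of the fixed steel ramp rail, at jig x = 0, y = -35 mm, 36 mm above the bench (the rail's top). The upright face looks to jig +y and runs along y = -35 mm + 0.105 x (6 degrees to jig x) from x = -170 to 88 mm; the rail is 16 mm thick, behind the bar. Axes as the jig's.
- cradle (a point): Point on the vase's axis midway between the two V cradles (jig y = 135 and 190 mm), 52 mm above the bench. Beyond them the upright back stop (66 mm wide, top 88 mm above the bench) is fixed on the board with its rubber face somewhere at jig y = 217.5 to 222.5 mm: where exactly differs each time and is not measured.
- clamp_bar: Dark steel bar, 50 mm wide (x), 84 long (y), top 38 mm above the bench; slides along jig y (45 mm stroke, about 1.2 N friction, no spring). Axes as the jig's. Origin: middle of the lower edge of its flat back face, where the wedge bears, 12 mm above the bench. Square pad in front: face 90 mm ahead of the origin, top 80 mm above the bench. Starts drawn back 13 to 29 mm from jig y = 0.
- post (a point): Centre of the top of the bar's upright yellow post: diameter 22 mm, it stands from 38 to 78 mm above the bench, 26 mm ahead (+y) of the bar's back face. Push it from behind, or grip it from above.
- wedge: Loose waxed red wedge, 0.3 kg, 110 mm long (x), 28 high, flat on the board (underside 10 mm above the bench). Axes about the jig's. Thin end (30 mm thick) to +x, thick end (42) to -x. Origin: underside, mid-length, on its straight front (+y) face; its sloped back (6 degrees) slides on the ramp. Front corner of the thin end bevelled 22 x 12 mm. Starts 1 to 6 mm off the ramp.
- thumb_plate (a point): Point on the rear (-x) face of the wedge's upright thumb plate at the thick end, 40 mm above the wedge's underside. The plate is 10 mm thick (x, from this face to +x), 30 wide (y, this point at its middle), its top 58 mm above the bench. Push it to +x or pinch it from above. A steady push of 10 to 15 N jams the wedge well, origin then at jig x about -35 to 25 mm; friction holds it.
- vase: Loose turned dark-wood vase with brass bands lying in the cradles along jig y, 0.35 kg, 130 mm long, body diameter 62, rim 58 mm. Origin: on its axis at mid-length; flat foot to +y (the back stop), mouth to -y (the bar). Starts 2 to 10 mm off the stop and drags in the cradles (1 to 4 N). Pinched, the bar's origin is at jig y -2.5 to 2.5 mm. It cracks if the bar presses it with more than 30 N.
- small_vase: Bystander: small clay vase standing beyond the jig, 112 mm tall, diameter 72 mm. Origin: centre of its underside.
- tape_roll: Bystander: cardboard-brown ring, diameter 96 mm, 45 mm high, on the robot's side of the vase. Origin: centre of its underside.
- stud_tray: Bystander: open green plastic tray of brass studs, 90 x 120 x 30 mm, on the bench behind the ramp rail. Origin: centre of its underside.
Things that resemble listed ones, but are neither listed nor needed, are in the scene too. What is meant by the wedge is not purple, and is the larger of those in its own colour.

How it is judged:
By the outcome, as a careful person would: the job done as asked, in the order asked, and still so for the second after the job is handed in, with the robot touching nothing.
It also fails if it takes over 54 s, if anything falls off the work surface, if the arm or the gripper's body presses on something with over 40 N, if the wrist force passes 120 N, or if a joint passes its speed limit or range.

### The arm

A 6-joint arm with a two-finger parallel gripper is mounted at the origin on the work surface. World frame = base frame: x ahead of the robot, y to its left, z up, the work surface at z = 0. Lengths are in m, angles in rad, forces in N, time in s.
With the tool pointing down it reaches from about 0.3 to 1 m from the base axis. Payload 5.1 kg.
Tool frame: the origin (TCP) lies on the front face of the gripper's body, between the roots of the fingers; the fingertips stand 78 mm ahead of it and the grasp point (between the pads) lies 59 mm ahead of it; y points along the fingers, z is the direction in which the jaws open and shut, and the axes are right-handed (so a half turn about y gives the same grasp; the last joint's range is limited). The gripper opens to 95 mm and grips with 3 to 60 N. Pads are 20 mm wide; open, the fingers measure 119 mm over their backs; the gripper's body (75 mm by 180 mm) begins 59 mm behind the grasp point.
Start: joints at [-1.339, 0.124, 1.65, -0, 1.367, -0.083], TCP at [0.201, -0.618, 0.292] pointing down, gripper open.
Joint ranges: [-2.61, 2.61], [-1.02, 2.33], [0.03, 2.71], [-1.35, 4.49], [0.32, 2.68], [-2.91, 2.91]. Speed limits (rad/s): [2.57, 2.57, 3.14, 3.14, 3.14, 3.14].

### API

Orientations are given as a rotation vector (axis times angle).
In Python, from station import monitor, imaging, bot gives the robot as it stands.
- The arm moves only by the tool arm_command, never from a script. Its argument "commands" is a list of rows, each an object of numbers: "fingers": the closure, from 0 (fully open) to 1 (shut); "x", "y", "z": the shift along the tool's x, y, z as a fraction of full scale; "wx", "wy", "wz": the turn, a rotation vector about the tool's x, y, z as a fraction of full scale. A call has 1 to 20 rows; each row is the pose to reach, as a shift and turn from the pose commanded when the call began, along the tool's axes at that moment; what a row does not reach only later rows make up. Full scale, the value 1, is 0.4 m for a shift and pi/2 rad for a turn. A row lasts 1/10 s, in which the tool goes at most 50 mm and 8.59 degrees, less where a joint would pass 70% of its speed; a pose out of reach is approached as far as the arm can. A call with a number of a shift or a turn outside -1 to 1 is refused whole. A call with a gripper value outside its range is refused whole. The fingers move at their own pace and stop on an object; the grip force is fixed at half the most. Time passes only in rows, so rows that repeat a pose let the fingers close. It gives the time, the measured TCP pose, the force and the opening at its end, in the units of the state.
- monitor.observe(): the state, without advancing time (a new reading comes with each control period).
- imaging.capture(name): name is "scene" or "side" or "wrist"; returns (picture, depth): 384x512x3 uint8, blue, green, red; 384x512 float32, m along the optical axis (not along the pixel's ray), 0 where there is no reading.
- imaging.camera_model(name): a dict with "K" (3x3 intrinsics, pixels), "R" (3x3) and "t" (3): a world point X has camera coordinates R X + t; the wrist camera has in their place "T_tool_cam" (4x4, takes a point from camera to tool coordinates, whose origin is the TCP and whose axes are the tool frame's). Camera axes: x right, y down, z forward; pixel columns grow to the right and rows downward; lengths in m; the calibration is good to about 2 mm. The wrist camera is an equidistant fisheye: a pixel r from the principal point sees the ray r / f radians off the axis. A picture is of the moment at which its call begins: read the wrist's pose just before it. camera_model takes no time and is no camera call.
- bot.close_job(): hands the job in, once; it reports no verdict.
The state is a dict: "time": time; "joint_pos": joint angles; "dq": joint speeds; "joint_torque": joint torques, N m; "ee_pos": TCP position; "eef_rot": TCP orientation; "force": force on the tool from outside, world axes, zero at the start; "ft_torque": the same for the moment, N m; "finger_gap": finger opening in m.
Only numpy, scipy, OpenCV 4.12 (cv2) and the standard library are available. Lean on these libraries where they do the work, as an engineer would, in place of code of your own. Each camera call takes 0.05 s, during which the arm holds its last target.

## Working session

There is one attempt and no reset: what is moved stays moved. The work goes in short steps, Python scripts to look and compute and a tool call to move; the robot and the scene stay as the last step left them, time stands still between calls to the robot, and variables do not carry over. Pictures are saved under pics/ and viewed, and the job is handed in when it is done.

Besides the shell and the picture viewer there is one more tool, called after "Request:" by a JSON object that holds its "name" and its "arguments", one argument or row to a line. arm_command: Moves the arm, as the interface text tells. Its arguments: {"type":"object","properties":{"commands":{"type":"array","items":{"type":"object","properties":{"fingers":{"type":"number"},"x":{"type":"number","minimum":-1,"maximum":1},"y":{"type":"number","minimum":-1,"maximum":1},"z":{"type":"number","minimum":-1,"maximum":1},"wx":{"type":"number","minimum":-1,"maximum":1},"wy":{"type":"number","minimum":-1,"maximum":1},"wz":{"type":"number","minimum":-1,"maximum":1}}}}},"required":["commands"]}

```bash
mkdir -p pics; ls; python3 - <<'E'
from station import monitor, imaging, bot
import cv2,numpy as np
s=monitor.observe()
for k,v in s.items(): print(k,np.round(v,4))
for n in ("scene","side","wrist"):
    p,d=imaging.capture(n)
    cv2.imwrite(f"pics/{n}0.png",p); np.save(f"pics/{n}0.npy",d)
    m=imaging.camera_model(n)
    print(n,{k:np.round(v,4).tolist() if not isinstance(v,str) else v for k,v in m.items()})
E
```

```text
pics
time 0.0
joint_pos [-1.3386  0.1245  1.6517  0.      1.3675 -0.0826]
dq [ 0.     -0.0034  0.0011 -0.0001 -0.     -0.0003]
joint_torque [-1.00000e-04 -4.17604e+01 -3.59930e+01  7.74000e-02  4.92000e-02
 -2.00000e-04]
ee_pos [ 0.2011 -0.6176  0.291 ]
eef_rot [-0.3258  2.0536 -2.0494]
force [-0.4632 -0.2813  0.1231]
ft_torque [-0.0022  0.024   0.0183]
finger_gap 0.0951
scene {'K': [[415.0062, 0.0, 252.7299], [0.0, 415.0062, 193.7685], [0.0, 0.0, 1.0]], 'R': [[0.7895, 0.6137, 0.005], [0.3842, -0.4878, -0.7839], [-0.4787, 0.6208, -0.6209]], 't': [-0.4453, -0.1761, 1.1675]}
side {'K': [[422.5476, 0.0, 257.668], [0.0, 422.5476, 191.9546], [0.0, 0.0, 1.0]], 'R': [[-0.8847, -0.4658, 0.0173], [-0.2958, 0.5324, -0.7931], [0.3602, -0.7068, -0.6088]], 't': [0.4962, 0.2521, 0.6887]}
wrist {'K': [[297.3186, 0.0, 256.5879], [0.0, 297.3186, 194.8942], [0.0, 0.0, 1.0]], 'T_tool_cam': [[0.0004, 0.9553, 0.2956, -0.0834], [-0.0001, -0.2956, 0.9553, -0.0922], [1.0, -0.0004, 0.0, -0.0001], [0.0, 0.0, 0.0, 1.0]]}
```

View pics/scene0.png

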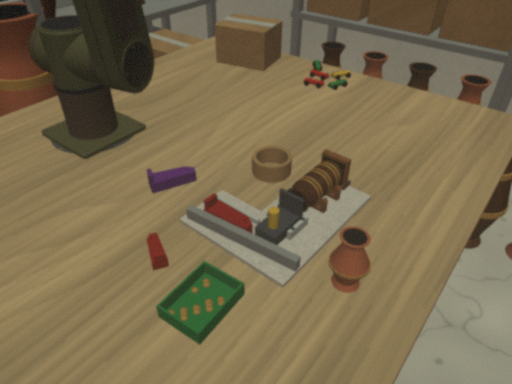

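View pics/side0.png

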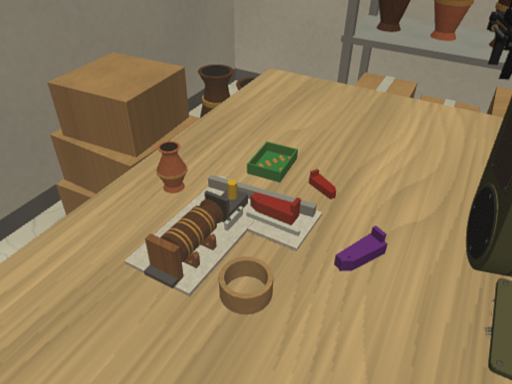

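View pics/wrist0.png

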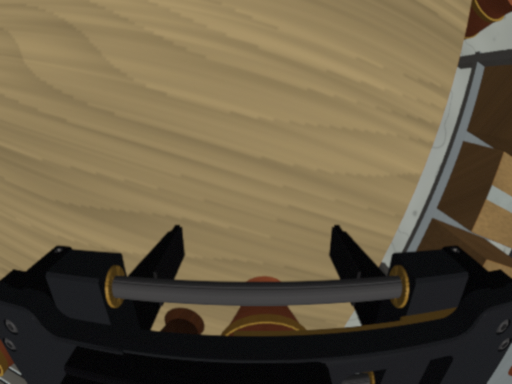

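The scene and side views show the jig with the white board, the big red wedge on the wing at scene (228,212) / side (275,206), and the yellow post at scene (274,217) / side (232,188). The small red wedge and the purple wedge are decoys. Next I'll zoom in for accurate pixels.

```bash
cat > h.py <<'E'
import numpy as np,cv2
from station import imaging
def cam(n):
    m=imaging.camera_model(n); return m["K"],np.array(m["R"]),np.array(m["t"])
def onplane(n,uv,z):
    K,R,t=cam(n); uv=np.atleast_2d(uv).astype(float)
    r=np.c_[uv,np.ones(len(uv))]@np.linalg.inv(K).T@R; c=-R.T@t
    s=(z-c[2])/r[:,2]; return c+r*s[:,None]
def proj(n,X):
    K,R,t=cam(n); p=(np.atleast_2d(X)@R.T+t)@np.array(K).T; return p[:,:2]/p[:,2:]
def cloud(n,d):
    K,R,t=cam(n); v,u=np.mgrid[:384,:512]; 
    P=np.stack([u,v,np.ones_like(u)],-1)@np.linalg.inv(K).T*d[...,None]
    return (P-t)@R
def crop(img,x0,y0,x1,y1,s,out):
    cv2.imwrite(out,cv2.resize(img[y0:y1,x0:x1],None,fx=s,fy=s,interpolation=cv2.INTER_CUBIC))
E
python3 - <<'E'
from h import *
a=cv2.imread("pics/scene0.png"); crop(a,175,140,375,280,4,"pics/sc.png")
b=cv2.imread("pics/side0.png"); crop(b,120,140,330,295,3.7,"pics/si.png")
for n,img in(("scene",a),("side",b)):
    P=cloud(n,np.load(f"pics/{n}0.npy"))
    h=cv2.cvtColor(img,cv2.COLOR_BGR2HSV)
    for nm,lo,hi in (("yellow",(20,150,120),(32,255,255)),("red",(0,170,60),(6,255,255)),("red2",(172,150,60),(180,255,255))):
        m=cv2.inRange(h,lo,hi); k,l,st,c=cv2.connectedComponentsWithStats(m)
        for i in range(1,k):
            if st[i,4]>25:
                Q=P[l==i]; print(n,nm,st[i],np.round(np.median(Q,0),4),np.round(np.percentile(Q,[2,98],axis=0),4).tolist())
E
```

```text
scene yellow [333  71  17   5  45] [0.3626 0.7632 0.0199] [[0.3444, 0.7339, 0.0145], [0.3787, 0.7895, 0.0232]]
scene yellow [269 207  10  12  69] [ 0.6478 -0.044   0.0779] [[0.6374, -0.0504, 0.0688], [0.6536, -0.0339, 0.0796]]
scene red [312  70  16   7  43] [0.2996 0.7129 0.0207] [[0.2743, 0.5068, 0.0126], [0.4382, 0.7211, 0.114]]
scene red [306  79  17   6  42] [0.3237 0.6435 0.02  ] [[0.299, 0.6355, 0.0154], [0.3535, 0.6554, 0.0221]]
scene red [208 202  33  18 163] [ 0.5414 -0.0671  0.0385] [[0.5138, -0.0833, 0.0371], [0.574, -0.0519, 0.0406]]
scene red [231 216  14   9  40] [ 0.5846 -0.073   0.0386] [[0.5724, -0.0813, 0.0373], [0.596, -0.056, 0.0401]]
scene red [148 234  16  29 201] [ 0.4968 -0.2129  0.0213] [[0.4676, -0.2372, 0.019], [0.5289, -0.1912, 0.0362]]
side yellow [227 179  10  20 152] [ 0.6427 -0.0328  0.0665] [[0.6356, -0.0467, 0.0402], [0.653, -0.0275, 0.0804]]
side red [310 170  26  28 331] [ 0.4977 -0.2061  0.0205] [[0.4617, -0.2315, 0.0047], [0.5304, -0.1829, 0.0351]]
side red [251 193  49  24 476] [ 0.5487 -0.0612  0.0389] [[0.5049, -0.0802, 0.0358], [0.6057, -0.0461, 0.0592]]
```

View pics/sc.png

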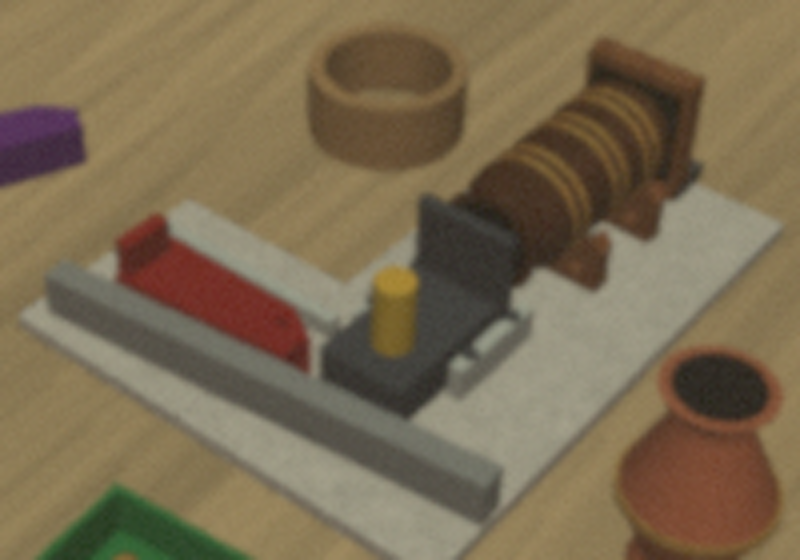

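View pics/si.png

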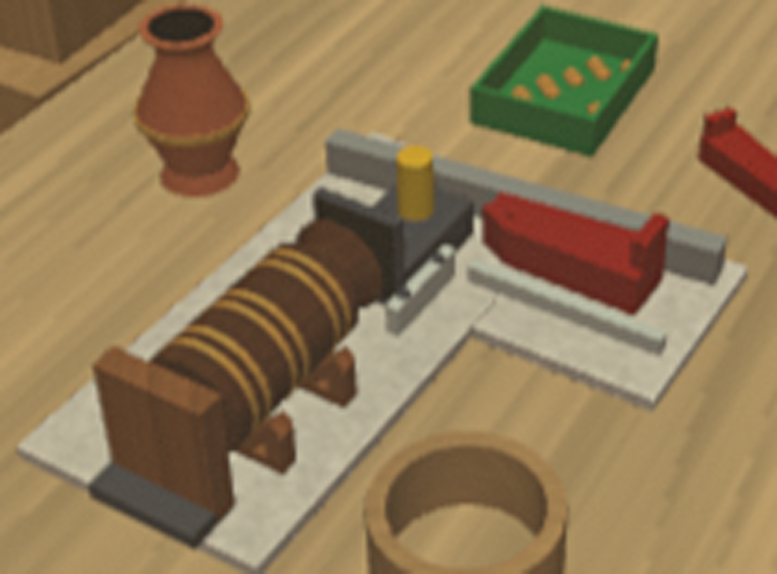

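```bash
cat > fit.py <<'E'
from h import *
S=lambda p:np.array(p)/4+[175-.375,140-.375]
D=lambda p:np.array(p)/3.7+[120-.365,140-.365]
J=[];W=[];L=[]
for n,px,j,z in [("scene",S((20,317)),(-180,-80),.01),("scene",S((782,228)),(90,250),.01),("scene",S((187,201)),(-180,50),.01),
 ("side",D((745,265)),(-180,-80),.01),("side",D((652,405)),(-180,50),.01),("side",D((19,450)),(90,250),.01),("side",D((258,571)),(-65,250),.01)]:
    w=onplane(n,px,z)[0]; J.append(j);W.append(w[:2]);L.append(n)
J=np.array(J)/1000.;W=np.array(W)
def rigid(J,W):
    jc,wc=J.mean(0),W.mean(0);H=(J-jc).T@(W-wc);th=np.arctan2(H[0,1]-H[1,0],H[0,0]+H[1,1])
    R=np.array([[np.cos(th),-np.sin(th)],[np.sin(th),np.cos(th)]]);return th,R,wc-R@jc
E
python3 - <<'E'
from fit import *
for sel in ([0,1,2],[3,4,5,6],range(7)):
    sel=list(sel); th,R,t=rigid(J[sel],W[sel]); print(np.degrees(th),t,np.round(1000*((W[sel]-t)@R-J[sel]),1).tolist())
th,R,t=rigid(J,W)
for n,p in(("scene",S((396,281))),("side",D((415,158)))):
    w=onplane(n,p,.078)[0]; print(n,"post",w,((w[:2]-t)@R*1000).round(1))
# points
for n,p,z,nm in[("scene",S((500,480)),.036,"rail +x end front?"),("side",D((664,222)),.058,"plate top rear-front"),("side",D((632,240)),.058,"plate top left front"),
 ("side",D((633,311)),.010,"wedge thick bottom front"),("side",D((483,215)),.038,"wedge thin"),("side",D((495,247)),.02,"x"),("scene",S((163,215)),.058,"plate top rear +y"),("scene",S((118,243)),.058,"plate top rear -y"),("scene",S((303,343)),.038,"thin end -y top")]:
    w=onplane(n,p,z)[0]; print(n,nm,w.round(4),((w[:2]-t)@R*1000).round(1))
# overlay
for n in("scene","side"):
    img=cv2.imread(f"pics/{n}0.png")
    img=cv2.resize(img,None,fx=4,fy=4,interpolation=cv2.INTER_CUBIC)
    def poly(pts,z,c):
        X=np.c_[(np.array(pts)/1000.)@R.T+t,np.full(len(pts),z/1000.)]
        cv2.polylines(img,[np.int32(proj(n,X)*4+1.5)],True,c,1)
    poly([(-180,-80),(90,-80),(90,250),(-65,250),(-65,50),(-180,50)],10,(255,0,0))
    poly([(-170,-52.9),(88,-25.8),(88,-41.8),(-170,-68.9)],36,(0,255,255))
    poly([(-168,10),(-43,10),(-43,18),(-168,18)],22,(0,255,0))
    o=(700,560,1500,1120) if n=="scene" else (480,560,1280,1160)
    cv2.imwrite(f"pics/ov_{n}.png",img[o[1]:o[3],o[0]:o[2]])
E
```

```text
-2.374929247437847 [ 0.64497827 -0.04861966] [[1.7, 1.9], [-1.3, -1.8], [-0.4, -0.1]]
-1.6247697536120684 [ 0.64621167 -0.04372553] [[1.7, -1.1], [-0.3, 3.3], [-1.6, -1.7], [0.2, -0.5]]
-1.947664620357861 [ 0.64554151 -0.0458022 ] [[0.6, 0.4], [0.0, -5.3], [-0.4, -1.6], [2.8, 0.0], [0.0, 4.3], [-2.4, 0.9], [-0.6, 1.2]]
scene post [ 0.64518385 -0.04068979  0.078     ] [-0.5  5.1]
side post [ 0.64454787 -0.03772347  0.078     ] [-1.3  8. ]
scene rail +x end front? [ 0.7341 -0.0823  0.036 ] [ 89.7 -33.5]
side plate top rear-front [ 0.5039 -0.0768  0.058 ] [-140.5  -35.8]
side plate top left front [ 0.5132 -0.0532  0.058 ] [-132.   -11.9]
side wedge thick bottom front [ 0.5076 -0.0496  0.01  ] [-137.8   -8.5]
side wedge thin [ 0.609  -0.0548  0.038 ] [-36.2 -10.3]
side x [ 0.5989 -0.0514  0.02  ] [-46.4  -7.2]
scene plate top rear +y [ 0.5073 -0.053   0.058 ] [-137.9  -11.9]
scene plate top rear -y [ 0.5047 -0.0841  0.058 ] [-139.5  -43. ]
scene thin end -y top [ 0.6105 -0.0677  0.038 ] [-34.3 -23. ]
```

View pics/ov_scene.png

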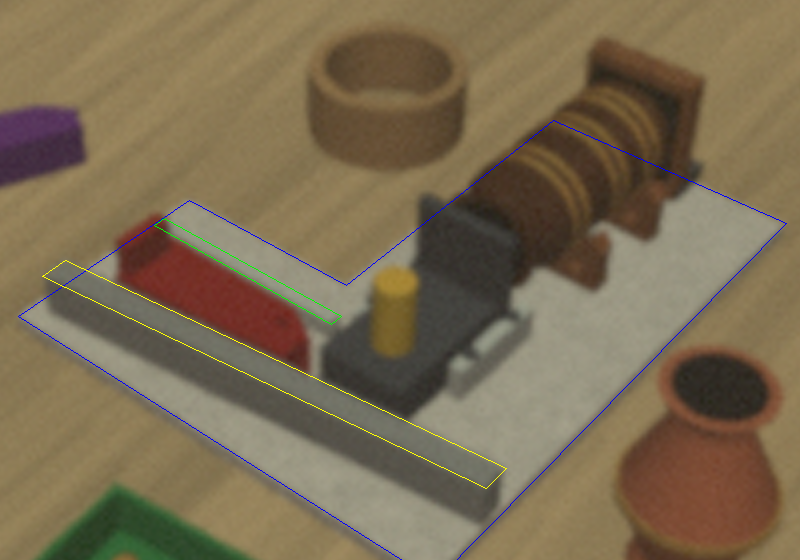

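View pics/ov_side.png

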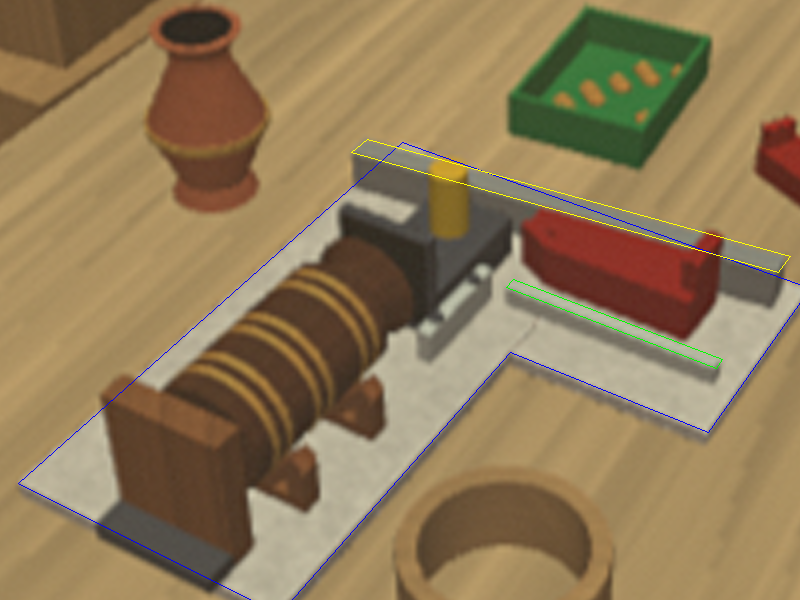

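```bash
cat >> h.py <<'E'
from scipy.spatial.transform import Rotation as Ro
from station import monitor
TH=np.radians(-1.95); RJ=np.array([[np.cos(TH),-np.sin(TH)],[np.sin(TH),np.cos(TH)]]); TJ=np.array([.6455,-.0460])
def j2w(x,y): return RJ@np.array([x,y])/1000+TJ
def w2j(p): return RJ.T@(np.asarray(p)[:2]-TJ)*1000
def goal(jx,jy,ztip,jawdeg,tilt=None):
    """tip pose in jig mm; jawdeg: tool z axis angle in jig frame; returns fractions"""
    s=monitor.observe(); R=Ro.from_rotvec(s["eef_rot"]).as_matrix(); p=np.array(s["ee_pos"])
    a=np.radians(jawdeg)+TH; z=np.array([np.cos(a),np.sin(a),0]); y=np.array([0,0,-1.]); x=np.cross(y,z)
    G=np.c_[x,y,z]
    if tilt is not None: G=Ro.from_rotvec(tilt).as_matrix()@G
    g=np.r_[j2w(jx,jy),ztip/1000]-.078*G[:,1]
    f=R.T@(g-p)/.4; w=Ro.from_matrix(R.T@G).as_rotvec()/(np.pi/2)
    print("tool axes now\n",R.round(3)); print("tip jig now",w2j(p+.078*R[:,1]).round(1),"tipz",((p+.078*R[:,1])[2]*1000).round(1),"force",np.round(s["force"],2),"t",s["time"])
    print("goal tcp",g.round(4),"xyz",f.round(4),"w",w.round(4),"dist",np.linalg.norm(g-p).round(3))
E
python3 - <<'E'
from h import *
goal(-1,-30,150,0); goal(-1,-30,150,180)
E
```

```text
tool axes now
 [[-0.951 -0.     0.31 ]
 [-0.31   0.002 -0.951]
 [-0.    -1.    -0.002]]
tip jig now [-424.7 -586.4] tipz 213.2 force [-0.66  0.02 -0.51] t 0.15
goal tcp [ 0.6435 -0.0759  0.228 ] xyz [-1.4708  0.1599 -0.9452] w [ 8.000e-04 -7.779e-01 -7.000e-04] dist 0.702
tool axes now
 [[-0.951 -0.     0.31 ]
 [-0.31   0.002 -0.951]
 [-0.    -1.    -0.002]]
tip jig now [-424.7 -586.4] tipz 213.2 force [-0.66  0.02 -0.51] t 0.15
goal tcp [ 0.6435 -0.0759  0.228 ] xyz [-1.4708  0.1599 -0.9452] w [8.0000e-04 1.2221e+00 9.0000e-04] dist 0.702
```

Request:
{"name": "arm_command", "arguments": {
  "commands": [
    {"x":-0.75,"y":0.0,"z":-0.48,"wy":-0.4,"fingers":1},
    {"x":-0.75,"y":0.0,"z":-0.48,"wy":-0.4,"fingers":1},
    {"x":-0.75,"y":0.0,"z":-0.48,"wy":-0.4,"fingers":1},
    {"x":-0.75,"y":0.0,"z":-0.48,"wy":-0.4,"fingers":1},
    {"x":-0.75,"y":0.0,"z":-0.48,"wy":-0.4,"fingers":1},
    {"x":-0.75,"y":0.0,"z":-0.48,"wy":-0.4,"fingers":1},
    {"x":-0.75,"y":0.0,"z":-0.48,"wy":-0.4,"fingers":1},
    {"x":-0.75,"y":0.0,"z":-0.48,"wy":-0.4,"fingers":1},
    {"x":-0.75,"y":0.0,"z":-0.48,"wy":-0.4,"fingers":1}
  ]
}}

```text
$.commands[0]: bad value
```

```bash
python3 - <<'E'
from h import *
goal(-1,-28,130,0)
E
```

```text
tool axes now
 [[-0.951 -0.     0.31 ]
 [-0.31   0.002 -0.951]
 [-0.    -1.    -0.002]]
tip jig now [-424.7 -586.4] tipz 213.2 force [-0.66  0.02 -0.51] t 0.15
goal tcp [ 0.6435 -0.0739  0.208 ] xyz [-1.4725  0.2099 -0.9498] w [ 8.000e-04 -7.779e-01 -7.000e-04] dist 0.706
```

Request:
{"name": "arm_command", "arguments": {
  "commands": [
    {"x":-0.75,"y":0.01,"z":-0.48,"wx":0,"wy":-0.4,"wz":0,"fingers":0.99}
  ]
}}

```text
time: 0.25
ee_pos: [0.2307, -0.5815, 0.2909]
eef_rot: [-0.464, 1.964, -1.965]
force: [1.3, 1.1, 0.8]
finger_gap: 0.091
```

Request:
{"name": "arm_command", "arguments": {
  "commands": [
    {"x":-0.65,"y":0.01,"z":-0.42,"wx":0,"wy":-0.35,"wz":0,"fingers":0.99},
    {"x":-0.65,"y":0.01,"z":-0.42,"wx":0,"wy":-0.35,"wz":0,"fingers":0.99},
    {"x":-0.65,"y":0.01,"z":-0.42,"wx":0,"wy":-0.35,"wz":0,"fingers":0.99},
    {"x":-0.65,"y":0.01,"z":-0.42,"wx":0,"wy":-0.35,"wz":0,"fingers":0.99},
    {"x":-0.65,"y":0.01,"z":-0.42,"wx":0,"wy":-0.35,"wz":0,"fingers":0.99},
    {"x":-0.65,"y":0.01,"z":-0.42,"wx":0,"wy":-0.35,"wz":0,"fingers":0.99},
    {"x":-0.65,"y":0.01,"z":-0.42,"wx":0,"wy":-0.35,"wz":0,"fingers":0.99},
    {"x":-0.65,"y":0.01,"z":-0.42,"wx":0,"wy":-0.35,"wz":0,"fingers":0.99}
  ]
}}

```text
time: 1.05
ee_pos: [0.3906, -0.3114, 0.2875]
eef_rot: [-0.895, 1.604, -1.604]
force: [-0.6, 0.1, -1.4]
finger_gap: 0.0286
```

```bash
python3 - <<'E'
from h import *
goal(-1,-28,130,0)
E
```

```text
tool axes now
 [[-0.525 -0.     0.851]
 [-0.851 -0.    -0.525]
 [ 0.    -1.    -0.   ]]
tip jig now [-245.8 -273.9] tipz 209.5 force [-0.59  0.1  -1.44] t 1.05
goal tcp [ 0.6435 -0.0739  0.208 ] xyz [-0.8374  0.1986  0.2264] w [ 1.000e-04 -3.303e-01  1.000e-04] dist 0.356
```

Request:
{"name": "arm_command", "arguments": {
  "commands": [
    {"x":-0.835,"y":0.2,"z":0.225,"wx":0,"wy":-0.33,"wz":0,"fingers":0.99},
    {"x":-0.835,"y":0.2,"z":0.225,"wx":0,"wy":-0.33,"wz":0,"fingers":0.99},
    {"x":-0.835,"y":0.2,"z":0.225,"wx":0,"wy":-0.33,"wz":0,"fingers":0.99},
    {"x":-0.835,"y":0.2,"z":0.225,"wx":0,"wy":-0.33,"wz":0,"fingers":0.99},
    {"x":-0.835,"y":0.2,"z":0.225,"wx":0,"wy":-0.33,"wz":0,"fingers":0.99},
    {"x":-0.835,"y":0.2,"z":0.225,"wx":0,"wy":-0.33,"wz":0,"fingers":0.99},
    {"x":-0.835,"y":0.2,"z":0.225,"wx":0,"wy":-0.33,"wz":0,"fingers":0.99},
    {"x":-0.835,"y":0.2,"z":0.225,"wx":0,"wy":-0.33,"wz":0,"fingers":0.99},
    {"x":-0.835,"y":0.2,"z":0.225,"wx":0,"wy":-0.33,"wz":0,"fingers":0.99},
    {"x":-0.835,"y":0.2,"z":0.225,"wx":0,"wy":-0.33,"wz":0,"fingers":0.99}
  ]
}}

```text
time: 2.05
ee_pos: [0.6425, -0.0784, 0.2076]
eef_rot: [-1.191, 1.238, -1.238]
force: [-0.2, -1.1, 0.2]
finger_gap: 0.0009
```

```bash
python3 - <<'E'
from h import *
s=monitor.observe()
p,d=imaging.capture("wrist"); cv2.imwrite("pics/w1.png",p)
np.savez("pics/w1.npz",p=s["ee_pos"],r=s["eef_rot"],d=d)
goal(-1,-28,48,0)
E
```

```text
tool axes now
 [[-0.04   0.     0.999]
 [-0.999 -0.001 -0.04 ]
 [ 0.001 -1.     0.   ]]
tip jig now [ -2.  -32.6] tipz 130.1 force [-0.41  0.06  0.27] t 2.1
goal tcp [ 0.6435 -0.0739  0.126 ] xyz [-0.0116  0.2051  0.0025] w [-0.0001 -0.0038  0.0004] dist 0.082
```

View pics/w1.png

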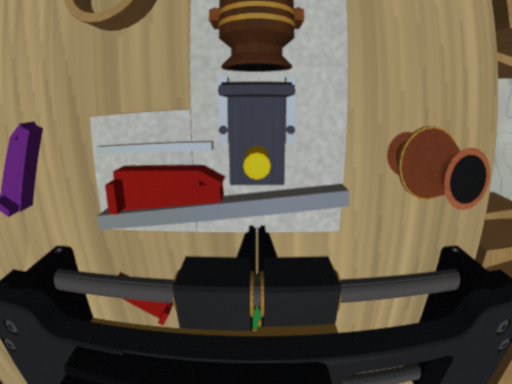

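```bash
cat >> h.py <<'E'
def wray(uv,z,p,r):
    m=imaging.camera_model("wrist");K=np.array(m["K"]);T=np.array(m["T_tool_cam"])
    uv=np.atleast_2d(uv).astype(float); d=(uv-[K[0,2],K[1,2]])/K[0,0]; th=np.linalg.norm(d,axis=1)
    ray=np.c_[d/np.maximum(th,1e-9)[:,None]*np.sin(th)[:,None],np.cos(th)]
    R=Ro.from_rotvec(r).as_matrix(); rw=ray@T[:3,:3].T@R.T; c=R@T[:3,3]+p
    return c+rw*((z-c[2])/rw[:,2])[:,None]
E
python3 - <<'E'
from h import *
a=np.load("pics/w1.npz"); img=cv2.imread("pics/w1.png")
cv2.imwrite("pics/w1z.png",cv2.resize(img[90:240,85:360],None,fx=2.9,fy=2.9,interpolation=cv2.INTER_CUBIC))
h=cv2.cvtColor(img,cv2.COLOR_BGR2HSV); m=cv2.inRange(h,(22,180,150),(34,255,255)); m[:100]=0
k,l,st,c=cv2.connectedComponentsWithStats(m); print(st[1:],c[1:])
f=lambda uv,z:w2j(wray(uv,z,a["p"],a["r"])[0]).round(1)
print("post",f((257,166),.078))
for nm,uv,z in[("board -80 right",(339,231),.01),("board wing corner -180,50",(91,118),.01),("wing corner -65,50",(190,110),.01),("rail top left front -170",(99,217),.036),("rail top right front 88",(347,186),.036),("rail right rear",(348,204),.036),
 ("wedge front thick top",(120,167),.038),("wedge front thin top",(211,167),.038),("wedge thin tip",(223,186),.038),("plate rear",(107,199),.058),("plate rear +y",(107,181),.058),("plate rear bottom -y",(107,213),.058),("bar back L",(230,183),.038),("bar back R",(284,184),.038)]: print(nm,f(uv,z))
E
```

```text
[[244 153  26  26 545]] [[256.44220183 165.47889908]]
post [-1.9  5.5]
board -80 right [ 87.3 -80.3]
board wing corner -180,50 [-180.    48.9]
wing corner -65,50 [-67.2  48.8]
rail top left front -170 [-169.3  -54. ]
rail top right front 88 [ 83.3 -22. ]
rail right rear [ 85.9 -40.1]
wedge front thick top [-134.4   -0.9]
wedge front thin top [-43.7  -3.2]
wedge thin tip [-33.3 -21.1]
plate rear [-142.6  -26.9]
plate rear +y [-139.8   -9.5]
plate rear bottom -y [-145.1  -40.9]
bar back L [-26.8 -18.3]
bar back R [ 22.6 -19.5]
```

View pics/w1z.png

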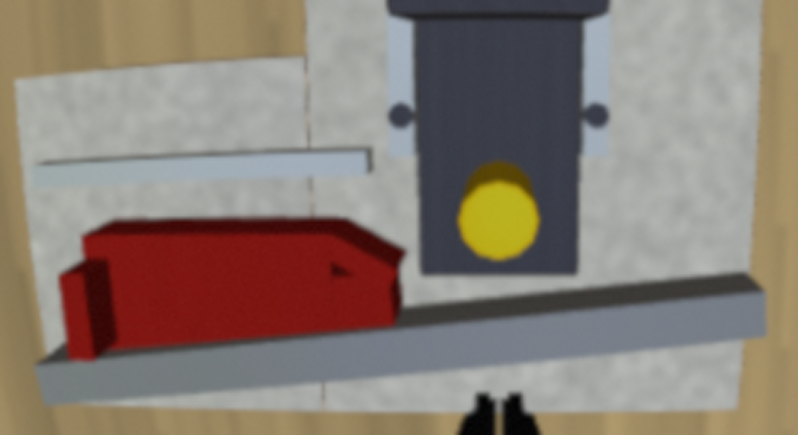

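Request:
{"name": "arm_command", "arguments": {
  "commands": [
    {"x":-0.01,"y":0.1,"z":0.002,"wx":0,"wy":0,"wz":0,"fingers":0.99},
    {"x":-0.012,"y":0.205,"z":0.002,"wx":0,"wy":0,"wz":0,"fingers":0.99},
    {"x":-0.012,"y":0.205,"z":0.002,"wx":0,"wy":0,"wz":0,"fingers":0.99},
    {"x":-0.012,"y":0.205,"z":0.002,"wx":0,"wy":0,"wz":0,"fingers":0.99},
    {"x":-0.012,"y":0.205,"z":0.002,"wx":0,"wy":0,"wz":0,"fingers":0.99}
  ]
}}

```text
time: 2.6
ee_pos: [0.6451, -0.0729, 0.1289]
eef_rot: [-1.188, 1.234, -1.241]
force: [0.4, -0.1, -1.0]
finger_gap: 0.001
```

```bash
python3 - <<'E'
from h import *
goal(-1,-10,48,0)
E
```

```text
tool axes now
 [[-0.039  0.005  0.999]
 [-0.999 -0.001 -0.039]
 [ 0.001 -1.     0.005]]
tip jig now [  0.9 -26.9] tipz 50.9 force [ 0.37 -0.09 -0.95] t 2.6
goal tcp [ 0.6442 -0.056   0.126 ] xyz [-0.0421  0.0073 -0.0041] w [-0.0029 -0.0031  0.0005] dist 0.017
```

Request:
{"name": "arm_command", "arguments": {
  "commands": [
    {"x":-0.005,"y":0.005,"z":-0.002,"wx":0,"wy":0,"wz":0,"fingers":0.99},
    {"x":-0.01,"y":0.005,"z":-0.003,"wx":0,"wy":0,"wz":0,"fingers":0.99},
    {"x":-0.015,"y":0.005,"z":-0.004,"wx":0,"wy":0,"wz":0,"fingers":0.99},
    {"x":-0.02,"y":0.005,"z":-0.004,"wx":0,"wy":0,"wz":0,"fingers":0.99},
    {"x":-0.025,"y":0.005,"z":-0.004,"wx":0,"wy":0,"wz":0,"fingers":0.99},
    {"x":-0.03,"y":0.005,"z":-0.004,"wx":0,"wy":0,"wz":0,"fingers":0.99},
    {"x":-0.034,"y":0.005,"z":-0.004,"wx":0,"wy":0,"wz":0,"fingers":0.99},
    {"x":-0.038,"y":0.005,"z":-0.004,"wx":0,"wy":0,"wz":0,"fingers":0.99},
    {"x":-0.042,"y":0.005,"z":-0.004,"wx":0,"wy":0,"wz":0,"fingers":0.99}
  ]
}}

```text
time: 3.5
ee_pos: [0.643, -0.0549, 0.1238]
eef_rot: [-1.191, 1.237, -1.237]
force: [0.9, -1.3, 0.7]
finger_gap: 0.0005
```

```bash
python3 - <<'E'
from h import *
goal(-1,0,48,0)
E
```

```text
tool axes now
 [[-0.038  0.     0.999]
 [-0.999 -0.    -0.038]
 [ 0.    -1.     0.   ]]
tip jig now [-2.2 -9. ] tipz 45.8 force [ 0.85 -1.33  0.71] t 3.5
goal tcp [ 0.6445 -0.046   0.126 ] xyz [-0.0225 -0.0055  0.003 ] w [-0.0002 -0.0025  0.0001] dist 0.009
```

Request:
{"name": "arm_command", "arguments": {
  "commands": [
    {"x":-0.004,"y":0,"z":0,"wx":0,"wy":0,"wz":0,"fingers":0.99},
    {"x":-0.008,"y":0,"z":0,"wx":0,"wy":0,"wz":0,"fingers":0.99},
    {"x":-0.012,"y":0,"z":0,"wx":0,"wy":0,"wz":0,"fingers":0.99},
    {"x":-0.015,"y":0,"z":0,"wx":0,"wy":0,"wz":0,"fingers":0.99}
  ]
}}

```text
time: 3.9
ee_pos: [0.6431, -0.0489, 0.1237]
eef_rot: [-1.191, 1.237, -1.237]
force: [1.0, -4.1, 1.0]
finger_gap: 0.0011
```

```bash
python3 - <<'E'
from h import *
goal(-1,0,48,0)
a,d=imaging.capture("side"); crop(a,120,140,330,295,3.7,"pics/si2.png")
E
```

```text
tool axes now
 [[-0.038  0.     0.999]
 [-0.999 -0.    -0.038]
 [ 0.    -1.     0.   ]]
tip jig now [-2.2 -3. ] tipz 45.7 force [ 1.   -4.1   0.99] t 3.9
goal tcp [ 0.6445 -0.046   0.126 ] xyz [-0.0074 -0.0056  0.0031] w [-0.0002 -0.0024  0.0001] dist 0.004
```

View pics/si2.png

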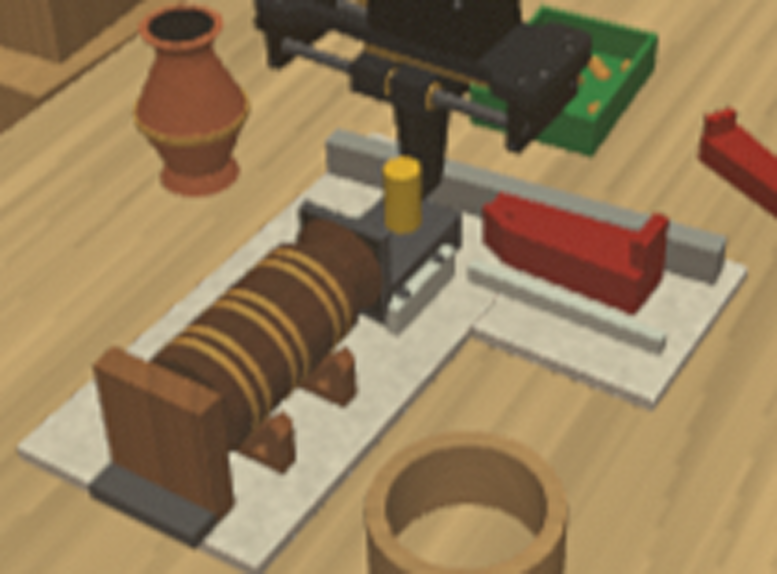

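The side view shows the pad now touching the vase mouth, with the fingers behind the post at (410,190). The force of 4 N fits the vase dragging. I'll continue in small steps.

Request:
{"name": "arm_command", "arguments": {
  "commands": [
    {"x":-0.0025,"y":0,"z":0,"wx":0,"wy":0,"wz":0,"fingers":0.99},
    {"x":-0.005,"y":0,"z":0,"wx":0,"wy":0,"wz":0,"fingers":0.99},
    {"x":-0.005,"y":0,"z":0,"wx":0,"wy":0,"wz":0,"fingers":0.99}
  ]
}}

```text
time: 4.25
ee_pos: [0.6432, -0.0471, 0.1237]
eef_rot: [-1.191, 1.237, -1.237]
force: [0.6, -3.1, 1.1]
finger_gap: 0.0011
```

Request:
{"name": "arm_command", "arguments": {
  "commands": [
    {"x":-0.0025,"y":0,"z":0,"wx":0,"wy":0,"wz":0,"fingers":0.99},
    {"x":-0.0025,"y":0,"z":0,"wx":0,"wy":0,"wz":0,"fingers":0.99}
  ]
}}

```text
time: 4.45
ee_pos: [0.6432, -0.0459, 0.1237]
eef_rot: [-1.191, 1.237, -1.237]
force: [1.5, -3.0, 0.0]
finger_gap: 0.0013
```

Request:
{"name": "arm_command", "arguments": {
  "commands": [
    {"x":-0.0025,"y":0,"z":0,"wx":0,"wy":0,"wz":0,"fingers":0.99},
    {"x":-0.0025,"y":0,"z":0,"wx":0,"wy":0,"wz":0,"fingers":0.99}
  ]
}}

```text
time: 4.65
ee_pos: [0.6433, -0.0448, 0.1238]
eef_rot: [-1.191, 1.237, -1.237]
force: [1.7, -3.4, 0.3]
finger_gap: 0.0008
```

Request:
{"name": "arm_command", "arguments": {
  "commands": [
    {"x":-0.0025,"y":0,"z":0,"wx":0,"wy":0,"wz":0,"fingers":0.99},
    {"x":-0.0025,"y":0,"z":0,"wx":0,"wy":0,"wz":0,"fingers":0.99}
  ]
}}

```text
time: 4.85
ee_pos: [0.6433, -0.0438, 0.1237]
eef_rot: [-1.191, 1.237, -1.237]
force: [0.8, -1.9, 0.2]
finger_gap: 0.0009
```

Request:
{"name": "arm_command", "arguments": {
  "commands": [
    {"x":-0.0025,"y":0,"z":0,"wx":0,"wy":0,"wz":0,"fingers":0.99},
    {"x":-0.0025,"y":0,"z":0,"wx":0,"wy":0,"wz":0,"fingers":0.99}
  ]
}}

```text
time: 5.05
ee_pos: [0.6434, -0.0428, 0.1237]
eef_rot: [-1.191, 1.237, -1.237]
force: [0.4, -3.2, 0.2]
finger_gap: 0.0008
```

Request:
{"name": "arm_command", "arguments": {
  "commands": [
    {"x":-0.0025,"y":0,"z":0,"wx":0,"wy":0,"wz":0,"fingers":0.99},
    {"x":-0.0025,"y":0,"z":0,"wx":0,"wy":0,"wz":0,"fingers":0.99}
  ]
}}

```text
time: 5.25
ee_pos: [0.6434, -0.0418, 0.1237]
eef_rot: [-1.191, 1.237, -1.237]
force: [1.9, -2.4, 0.1]
finger_gap: 0.001
```

Request:
{"name": "arm_command", "arguments": {
  "commands": [
    {"x":-0.0025,"y":0,"z":0,"wx":0,"wy":0,"wz":0,"fingers":0.99},
    {"x":-0.0025,"y":0,"z":0,"wx":0,"wy":0,"wz":0,"fingers":0.99}
  ]
}}

```text
time: 5.45
ee_pos: [0.6434, -0.0408, 0.1237]
eef_rot: [-1.191, 1.237, -1.237]
force: [0.8, -2.6, 0.6]
finger_gap: 0.0008
```

Request:
{"name": "arm_command", "arguments": {
  "commands": [
    {"x":-0.0025,"y":0,"z":0,"wx":0,"wy":0,"wz":0,"fingers":0.99},
    {"x":-0.0025,"y":0,"z":0,"wx":0,"wy":0,"wz":0,"fingers":0.99}
  ]
}}

```text
time: 5.65
ee_pos: [0.6435, -0.0404, 0.1238]
eef_rot: [-1.192, 1.236, -1.238]
force: [1.4, -4.8, 0.8]
finger_gap: 0.001
```

```bash
python3 - <<'E'
from h import *
s=monitor.observe()
goal(-1,0,48,0)
img,d=imaging.capture("wrist"); cv2.imwrite("pics/w2.png",img)
h=cv2.cvtColor(img,cv2.COLOR_BGR2HSV); m=cv2.inRange(h,(22,180,120),(34,255,255)); m[:60]=0
k,l,st,c=cv2.connectedComponentsWithStats(m); 
for i in range(1,k):
  if st[i,4]>100: print(st[i],c[i],w2j(wray(c[i],.078,s["ee_pos"],s["eef_rot"])[0]))
E
```

```text
tool axes now
 [[-0.038  0.     0.999]
 [-0.999 -0.001 -0.038]
 [ 0.001 -1.     0.   ]]
tip jig now [-2.2  5.5] tipz 45.8 force [ 1.37 -4.82  0.76] t 5.65
goal tcp [ 0.6445 -0.046   0.126 ] xyz [ 0.0138 -0.0055  0.0031] w [-0.0001 -0.0023  0.0007] dist 0.006
[ 237  210   42   38 1216] [257.265625   228.55180921] [-2.13323821 28.66836013]
```

View pics/w2.png

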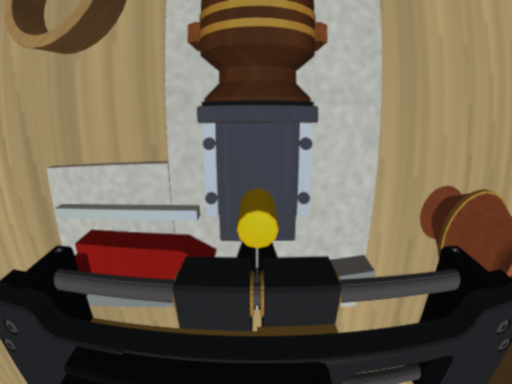

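The pad at (258,110) is against the vase mouth, and the post reads about jig y 27–28 mm, so the bar is near its pinch position. The force is rising.

Request:
{"name": "arm_command", "arguments": {
  "commands": [
    {"x":-0.0025,"y":0,"z":0,"wx":0,"wy":0,"wz":0,"fingers":0.99},
    {"x":-0.0025,"y":0,"z":0,"wx":0,"wy":0,"wz":0,"fingers":0.99}
  ]
}}

```text
time: 5.9
ee_pos: [0.6435, -0.0402, 0.1238]
eef_rot: [-1.193, 1.235, -1.239]
force: [1.0, -7.7, 0.2]
finger_gap: 0.0013
```

Request:
{"name": "arm_command", "arguments": {
  "commands": [
    {"x":-0.0025,"y":0,"z":0,"wx":0,"wy":0,"wz":0,"fingers":0.99},
    {"x":-0.0025,"y":0,"z":0,"wx":0,"wy":0,"wz":0,"fingers":0.99}
  ]
}}

```text
time: 6.1
ee_pos: [0.6435, -0.04, 0.1238]
eef_rot: [-1.195, 1.234, -1.24]
force: [1.1, -10.9, -0.5]
finger_gap: 0.0012
```

Request:
{"name": "arm_command", "arguments": {
  "commands": [
    {"x":-0.002,"y":0,"z":0,"wx":0,"wy":0,"wz":0,"fingers":0.99},
    {"x":-0.002,"y":0,"z":0,"wx":0,"wy":0,"wz":0,"fingers":0.99}
  ]
}}

```text
time: 6.3
ee_pos: [0.6435, -0.0399, 0.1238]
eef_rot: [-1.195, 1.234, -1.241]
force: [0.9, -12.9, 0.9]
finger_gap: 0.0009
```

Request:
{"name": "arm_command", "arguments": {
  "commands": [
    {"x":0.01,"y":0,"z":0,"wx":0,"wy":0,"wz":0,"fingers":0.99},
    {"x":0.03,"y":0,"z":0,"wx":0,"wy":0,"wz":0,"fingers":0.99},
    {"x":0.06,"y":0,"z":0,"wx":0,"wy":0,"wz":0,"fingers":0.99},
    {"x":0.06,"y":-0.1,"z":0,"wx":0,"wy":0,"wz":0,"fingers":0.99},
    {"x":0.06,"y":-0.2,"z":0,"wx":0,"wy":0,"wz":0,"fingers":0.99},
    {"x":0.06,"y":-0.2,"z":0,"wx":0,"wy":0,"wz":0,"fingers":0.99},
    {"x":0.06,"y":-0.2,"z":0,"wx":0,"wy":0,"wz":0,"fingers":0.99},
    {"x":0.06,"y":-0.2,"z":0,"wx":0,"wy":0,"wz":0,"fingers":0.99}
  ]
}}

```text
time: 7.1
ee_pos: [0.6417, -0.0611, 0.2021]
eef_rot: [-1.193, 1.239, -1.235]
force: [0.1, -0.4, 1.0]
finger_gap: 0.0009
```

```bash
python3 - <<'E'
from h import *
goal(-170,-25,110,90); goal(-170,-25,110,-90)
s=monitor.observe()
img,d=imaging.capture("wrist"); cv2.imwrite("pics/w3.png",img); np.savez("pics/w3.npz",p=s["ee_pos"],r=s["eef_rot"],d=d)
E
```

```text
tool axes now
 [[-0.038 -0.003  0.999]
 [-0.999  0.001 -0.038]
 [-0.001 -1.    -0.003]]
tip jig now [ -3.5 -15.2] tipz 124.1 force [ 0.1  -0.37  0.99] t 7.1
goal tcp [ 0.4747 -0.0652  0.188 ] xyz [ 0.0261  0.0364 -0.4166] w [ 0.0011 -1.0025 -0.0017] dist 0.168
tool axes now
 [[-0.038 -0.003  0.999]
 [-0.999  0.001 -0.038]
 [-0.001 -1.    -0.003]]
tip jig now [ -3.5 -15.2] tipz 124.1 force [ 0.1  -0.37  0.99] t 7.1
goal tcp [ 0.4747 -0.0652  0.188 ] xyz [ 0.0261  0.0364 -0.4166] w [0.0017 0.9975 0.0011] dist 0.168
```

View pics/w3.png

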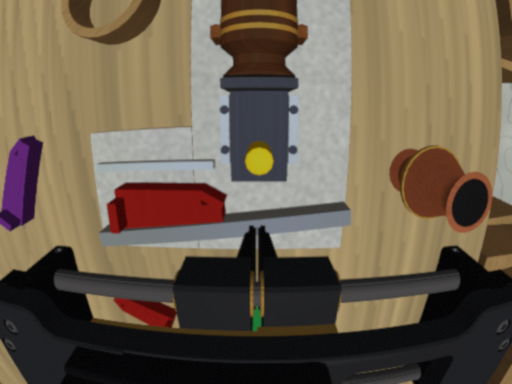

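```bash
python3 - <<'E'
from h import *
print(np.round(monitor.observe()["joint_pos"],3))
goal(-174,-23,100,-90,[0,-.087,0])
E
```

```text
[-0.178  0.183  1.741  0.     1.221 -0.14 ]
tool axes now
 [[-0.038 -0.004  0.999]
 [-0.999  0.001 -0.038]
 [-0.001 -1.    -0.004]]
tip jig now [ -3.8 -15.1] tipz 123.6 force [ 0.73 -0.08  0.68] t 7.15
goal tcp [ 0.464  -0.0631  0.1777] xyz [ 0.022   0.0612 -0.4429] w [0.044  0.9968 0.0465] dist 0.179
```

Request:
{"name": "arm_command", "arguments": {
  "commands": [
    {"x":0.022,"y":0.0,"z":-0.443,"wx":0.044,"wy":0.997,"wz":0.0465,"fingers":0.99},
    {"x":0.022,"y":0.0,"z":-0.443,"wx":0.044,"wy":0.997,"wz":0.0465,"fingers":0.99},
    {"x":0.022,"y":0.0,"z":-0.443,"wx":0.044,"wy":0.997,"wz":0.0465,"fingers":0.99},
    {"x":0.022,"y":0.0,"z":-0.443,"wx":0.044,"wy":0.997,"wz":0.0465,"fingers":0.99},
    {"x":0.022,"y":0.0,"z":-0.443,"wx":0.044,"wy":0.997,"wz":0.0465,"fingers":0.99},
    {"x":0.022,"y":0.0,"z":-0.443,"wx":0.044,"wy":0.997,"wz":0.0465,"fingers":0.99},
    {"x":0.022,"y":0.06,"z":-0.443,"wx":0.044,"wy":0.997,"wz":0.0465,"fingers":0.99},
    {"x":0.022,"y":0.06,"z":-0.443,"wx":0.044,"wy":0.997,"wz":0.0465,"fingers":0.99},
    {"x":0.022,"y":0.06,"z":-0.443,"wx":0.044,"wy":0.997,"wz":0.0465,"fingers":0.99},
    {"x":0.022,"y":0.06,"z":-0.443,"wx":0.044,"wy":0.997,"wz":0.0465,"fingers":0.99},
    {"x":0.022,"y":0.06,"z":-0.443,"wx":0.044,"wy":0.997,"wz":0.0465,"fingers":0.99},
    {"x":0.022,"y":0.06,"z":-0.443,"wx":0.044,"wy":0.997,"wz":0.0465,"fingers":0.99},
    {"x":0.022,"y":0.06,"z":-0.443,"wx":0.044,"wy":0.997,"wz":0.0465,"fingers":0.99},
    {"x":0.022,"y":0.06,"z":-0.443,"wx":0.044,"wy":0.997,"wz":0.0465,"fingers":0.99}
  ]
}}

```text
time: 8.55
ee_pos: [0.4649, -0.0631, 0.1791]
eef_rot: [0.134, 2.193, -2.19]
force: [0.7, -0.0, -0.1]
finger_gap: 0.0006
```

```bash
python3 - <<'E'
from h import *
print(np.round(monitor.observe()["joint_pos"],3))
goal(-174,-23,22,-90,[0,-.087,0])
s=monitor.observe()
img,d=imaging.capture("wrist"); cv2.imwrite("pics/w4.png",img); np.savez("pics/w4.npz",p=s["ee_pos"],r=s["eef_rot"],d=d)
E
```

```text
[-0.26  -0.234  2.191  0.025  1.098  1.334]
tool axes now
 [[-0.995  0.089 -0.033]
 [ 0.033 -0.    -0.999]
 [-0.089 -0.996 -0.003]]
tip jig now [-173.   -23.1] tipz 101.4 force [ 0.68 -0.01 -0.11] t 8.55
goal tcp [ 0.464  -0.0631  0.0997] xyz [0.0198 0.1974 0.0004] w [-0.0002  0.0005 -0.0015] dist 0.079
```

View pics/w4.png

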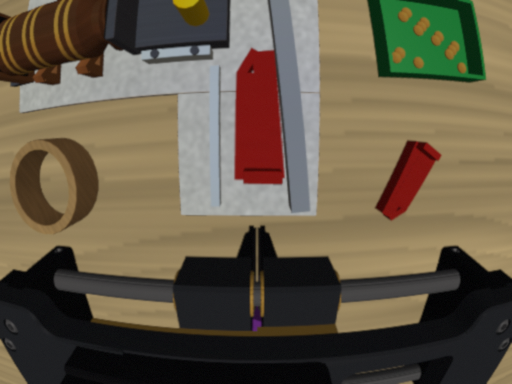

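```bash
python3 - <<'E'
from h import *
a=np.load("pics/w4.npz"); f=lambda uv,z:w2j(wray(uv,z,a["p"],a["r"])[0]).round(1)
for uv,z in[((244,182),.058),((283,183),.058),((245,169),.058),((281,168),.058),((235,180),.038),((292,212),.036),((316,214),.01),((180,214),.01),((274,52),.038)]: print(uv,z,f(uv,z))
E
```

```text
(244, 182) 0.058 [-142.4  -13.5]
(283, 183) 0.058 [-143.1  -42.9]
(245, 169) 0.058 [-132.5  -14.3]
(281, 168) 0.058 [-131.7  -41.2]
(235, 180) 0.038 [-144.1   -5.3]
(292, 212) 0.036 [-171.8  -53. ]
(316, 214) 0.01 [-181.   -79.3]
(180, 214) 0.01 [-181.3   50.5]
(274, 52) 0.038 [-38.5 -37. ]
```

Request:
{"name": "arm_command", "arguments": {
  "commands": [
    {"x":0.01,"y":0.1,"z":0.0,"wx":0,"wy":0,"wz":0,"fingers":0.99},
    {"x":0.02,"y":0.197,"z":0.0,"wx":0,"wy":0,"wz":0,"fingers":0.99},
    {"x":0.02,"y":0.197,"z":0.0,"wx":0,"wy":0,"wz":0,"fingers":0.99},
    {"x":0.02,"y":0.197,"z":0.0,"wx":0,"wy":0,"wz":0,"fingers":0.99},
    {"x":0.02,"y":0.197,"z":0.0,"wx":0,"wy":0,"wz":0,"fingers":0.99}
  ]
}}

```text
time: 9.1
ee_pos: [0.4659, -0.0634, 0.1027]
eef_rot: [0.14, 2.189, -2.189]
force: [-0.2, 0.0, 0.4]
finger_gap: 0.0008
```

```bash
python3 - <<'E'
from h import *
goal(-155,-25,24,-90,[0,-.087,0])
E
```

```text
tool axes now
 [[-0.995  0.094 -0.034]
 [ 0.034 -0.002 -0.999]
 [-0.094 -0.996 -0.002]]
tip jig now [-171.6  -23.4] tipz 25.1 force [-0.2   0.04  0.44] t 9.1
goal tcp [ 0.483  -0.0657  0.1017] xyz [-0.0425  0.0066  0.0044] w [-0.0009 -0.     -0.0046] dist 0.017
```

Request:
{"name": "arm_command", "arguments": {
  "commands": [
    {"x":-0.0125,"y":0.001,"z":0.0,"wx":0,"wy":0,"wz":0,"fingers":0.99},
    {"x":-0.025,"y":0.002,"z":0.0,"wx":0,"wy":0,"wz":0,"fingers":0.99},
    {"x":-0.035,"y":0.004,"z":0.0,"wx":0,"wy":0,"wz":0,"fingers":0.99},
    {"x":-0.045,"y":0.005,"z":0.0,"wx":0,"wy":0,"wz":0,"fingers":0.99},
    {"x":-0.055,"y":0.006,"z":0.0,"wx":0,"wy":0,"wz":0,"fingers":0.99},
    {"x":-0.065,"y":0.007,"z":0.0,"wx":0,"wy":0,"wz":0,"fingers":0.99},
    {"x":-0.075,"y":0.008,"z":0.0,"wx":0,"wy":0,"wz":0,"fingers":0.99},
    {"x":-0.085,"y":0.009,"z":0.0,"wx":0,"wy":0,"wz":0,"fingers":0.99},
    {"x":-0.095,"y":0.01,"z":-0.001,"wx":0,"wy":0,"wz":0,"fingers":0.99},
    {"x":-0.105,"y":0.011,"z":-0.002,"wx":0,"wy":0,"wz":0,"fingers":0.99}
  ]
}}

```text
time: 10.1
ee_pos: [0.5069, -0.0636, 0.0998]
eef_rot: [0.137, 2.192, -2.19]
force: [-1.2, -0.4, 0.8]
finger_gap: 0.0007
```

```bash
python3 - <<'E'
from h import *
goal(-100,-21,24,-90,[0,-.087,0])
s=monitor.observe()
img,d=imaging.capture("wrist"); cv2.imwrite("pics/w5.png",img); np.savez("pics/w5.npz",p=s["ee_pos"],r=s["eef_rot"],d=d)
E
```

```text
tool axes now
 [[-0.995  0.09  -0.034]
 [ 0.034 -0.001 -0.999]
 [-0.09  -0.996 -0.002]]
tip jig now [-130.9  -22.1] tipz 22.1 force [-1.25 -0.45  0.78] t 10.1
goal tcp [ 0.5381 -0.0636  0.1017] xyz [-0.0781  0.0024 -0.0028] w [-0.0004 -0.0002 -0.0022] dist 0.031
```

View pics/w5.png

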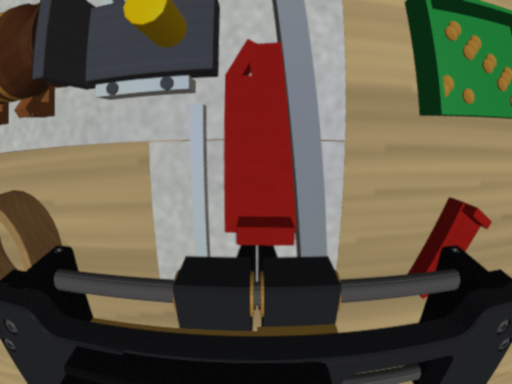

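Request:
{"name": "arm_command", "arguments": {
  "commands": [
    {"x":-0.0125,"y":0.001,"z":-0.001,"wx":0,"wy":0,"wz":0,"fingers":0.99},
    {"x":-0.025,"y":0.002,"z":-0.002,"wx":0,"wy":0,"wz":0,"fingers":0.99},
    {"x":-0.035,"y":0.003,"z":-0.003,"wx":0,"wy":0,"wz":0,"fingers":0.99},
    {"x":-0.045,"y":0.004,"z":-0.004,"wx":0,"wy":0,"wz":0,"fingers":0.99},
    {"x":-0.055,"y":0.005,"z":-0.004,"wx":0,"wy":0,"wz":0,"fingers":0.99},
    {"x":-0.065,"y":0.006,"z":-0.005,"wx":0,"wy":0,"wz":0,"fingers":0.99},
    {"x":-0.075,"y":0.007,"z":-0.006,"wx":0,"wy":0,"wz":0,"fingers":0.99}
  ]
}}

```text
time: 10.85
ee_pos: [0.5371, -0.0623, 0.0999]
eef_rot: [0.137, 2.192, -2.19]
force: [-1.2, 0.6, 0.9]
finger_gap: 0.001
```

```bash
python3 - <<'E'
from h import *
goal(-90,-21,24,-90,[0,-.087,0])
s=monitor.observe()
img,d=imaging.capture("wrist"); cv2.imwrite("pics/w6.png",img); np.savez("pics/w6.npz",p=s["ee_pos"],r=s["eef_rot"],d=d)
E
```

```text
tool axes now
 [[-0.995  0.09  -0.034]
 [ 0.034 -0.001 -0.999]
 [-0.09  -0.996 -0.002]]
tip jig now [-100.7  -19.8] tipz 22.2 force [-1.21  0.62  0.92] t 10.85
goal tcp [ 0.5481 -0.0639  0.1017] xyz [-0.0278 -0.0021  0.0032] w [-0.0004 -0.0002 -0.0023] dist 0.011
```

View pics/w6.png

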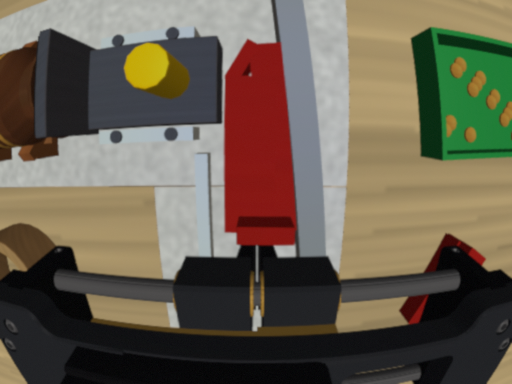

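The wedge is now between the ramp and the bar's back face, with a small gap at (222,100). I'll continue slowly.

Request:
{"name": "arm_command", "arguments": {
  "commands": [
    {"x":-0.006,"y":0.0005,"z":-0.0005,"wx":0,"wy":0,"wz":0,"fingers":0.99},
    {"x":-0.012,"y":0.001,"z":-0.001,"wx":0,"wy":0,"wz":0,"fingers":0.99},
    {"x":-0.018,"y":0.0015,"z":-0.0015,"wx":0,"wy":0,"wz":0,"fingers":0.99},
    {"x":-0.024,"y":0.002,"z":-0.002,"wx":0,"wy":0,"wz":0,"fingers":0.99}
  ]
}}

```text
time: 11.3
ee_pos: [0.5466, -0.0618, 0.0999]
eef_rot: [0.137, 2.192, -2.19]
force: [-0.8, -0.1, 0.6]
finger_gap: 0.001
```

Request:
{"name": "arm_command", "arguments": {
  "commands": [
    {"x":-0.005,"y":0.0005,"z":-0.0005,"wx":0,"wy":0,"wz":0,"fingers":0.99},
    {"x":-0.01,"y":0.001,"z":-0.001,"wx":0,"wy":0,"wz":0,"fingers":0.99}
  ]
}}

```text
time: 11.5
ee_pos: [0.5506, -0.0615, 0.0999]
eef_rot: [0.137, 2.192, -2.19]
force: [-1.2, 0.7, -0.0]
finger_gap: 0.0014
```

Request:
{"name": "arm_command", "arguments": {
  "commands": [
    {"x":-0.005,"y":0.0005,"z":-0.0005,"wx":0,"wy":0,"wz":0,"fingers":0.99},
    {"x":-0.01,"y":0.001,"z":-0.001,"wx":0,"wy":0,"wz":0,"fingers":0.99}
  ]
}}

```text
time: 11.7
ee_pos: [0.5546, -0.0613, 0.0998]
eef_rot: [0.137, 2.192, -2.19]
force: [-1.1, 0.1, 0.8]
finger_gap: 0.0009
```

Request:
{"name": "arm_command", "arguments": {
  "commands": [
    {"x":-0.005,"y":0.0005,"z":-0.0005,"wx":0,"wy":0,"wz":0,"fingers":0.99},
    {"x":-0.01,"y":0.001,"z":-0.001,"wx":0,"wy":0,"wz":0,"fingers":0.99}
  ]
}}

```text
time: 11.9
ee_pos: [0.5587, -0.061, 0.0999]
eef_rot: [0.137, 2.192, -2.19]
force: [-2.1, 0.4, 0.7]
finger_gap: 0.001
```

Request:
{"name": "arm_command", "arguments": {
  "commands": [
    {"x":-0.005,"y":0.0005,"z":-0.0005,"wx":0,"wy":0,"wz":0,"fingers":0.99},
    {"x":-0.01,"y":0.001,"z":-0.001,"wx":0,"wy":0,"wz":0,"fingers":0.99}
  ]
}}

```text
time: 12.1
ee_pos: [0.5627, -0.0608, 0.0998]
eef_rot: [0.137, 2.192, -2.19]
force: [-1.7, -0.5, 0.7]
finger_gap: 0.001
```

Request:
{"name": "arm_command", "arguments": {
  "commands": [
    {"x":-0.005,"y":0.0005,"z":-0.0005,"wx":0,"wy":0,"wz":0,"fingers":0.99},
    {"x":-0.01,"y":0.001,"z":-0.001,"wx":0,"wy":0,"wz":0,"fingers":0.99}
  ]
}}

```text
time: 12.3
ee_pos: [0.5668, -0.0605, 0.0998]
eef_rot: [0.137, 2.192, -2.19]
force: [-0.8, -0.0, 1.0]
finger_gap: 0.0005
```

Request:
{"name": "arm_command", "arguments": {
  "commands": [
    {"x":-0.005,"y":0.0005,"z":-0.0005,"wx":0,"wy":0,"wz":0,"fingers":0.99},
    {"x":-0.01,"y":0.001,"z":-0.001,"wx":0,"wy":0,"wz":0,"fingers":0.99}
  ]
}}

```text
time: 12.5
ee_pos: [0.5708, -0.0602, 0.0997]
eef_rot: [0.137, 2.192, -2.19]
force: [-0.4, 0.3, 1.3]
finger_gap: 0.0008
```

Request:
{"name": "arm_command", "arguments": {
  "commands": [
    {"x":-0.005,"y":0.0005,"z":-0.0005,"wx":0,"wy":0,"wz":0,"fingers":0.99},
    {"x":-0.01,"y":0.001,"z":-0.001,"wx":0,"wy":0,"wz":0,"fingers":0.99}
  ]
}}

```text
time: 12.7
ee_pos: [0.5748, -0.06, 0.0997]
eef_rot: [0.137, 2.192, -2.19]
force: [-1.8, -1.1, 1.7]
finger_gap: 0.0014
```

```bash
python3 - <<'E'
from h import *
goal(-70,-17,24,-90,[0,-.087,0])
s=monitor.observe()
img,d=imaging.capture("wrist"); cv2.imwrite("pics/w7.png",img); np.savez("pics/w7.npz",p=s["ee_pos"],r=s["eef_rot"],d=d)
E
```

```text
tool axes now
 [[-0.995  0.09  -0.034]
 [ 0.034 -0.001 -0.999]
 [-0.09  -0.996 -0.002]]
tip jig now [-63.2 -16.2] tipz 22.0 force [-1.75 -1.13  1.67] t 12.7
goal tcp [ 0.5682 -0.0606  0.1017] xyz [ 0.0159 -0.0066  0.0021] w [-0.0005 -0.0001 -0.0022] dist 0.007
```

View pics/w7.png

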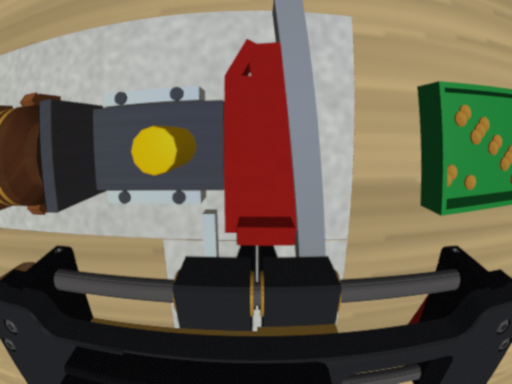

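Request:
{"name": "arm_command", "arguments": {
  "commands": [
    {"x":-0.004,"y":0.0005,"z":-0.0005,"wx":0,"wy":0,"wz":0,"fingers":0.99},
    {"x":-0.008,"y":0.001,"z":-0.001,"wx":0,"wy":0,"wz":0,"fingers":0.99}
  ]
}}

```text
time: 12.95
ee_pos: [0.5778, -0.0597, 0.0994]
eef_rot: [0.136, 2.192, -2.191]
force: [-1.6, -0.5, 0.4]
finger_gap: 0.0014
```

Request:
{"name": "arm_command", "arguments": {
  "commands": [
    {"x":-0.004,"y":0.0005,"z":-0.0005,"wx":0,"wy":0,"wz":0,"fingers":0.99},
    {"x":-0.008,"y":0.001,"z":-0.001,"wx":0,"wy":0,"wz":0,"fingers":0.99}
  ]
}}

```text
time: 13.15
ee_pos: [0.5804, -0.0594, 0.0991]
eef_rot: [0.133, 2.193, -2.192]
force: [-8.9, -0.9, 3.6]
finger_gap: 0.0012
```

Request:
{"name": "arm_command", "arguments": {
  "commands": [
    {"x":-0.004,"y":0.0005,"z":-0.0005,"wx":0,"wy":0,"wz":0,"fingers":0.99},
    {"x":-0.008,"y":0.001,"z":-0.001,"wx":0,"wy":0,"wz":0,"fingers":0.99}
  ]
}}

```text
time: 13.35
ee_pos: [0.5813, -0.0589, 0.0983]
eef_rot: [0.125, 2.198, -2.195]
force: [-16.1, -0.5, 9.8]
finger_gap: 0.0011
```

Request:
{"name": "arm_command", "arguments": {
  "commands": [
    {"x":0.001,"y":-0.002,"z":0,"wx":0,"wy":0,"wz":0,"fingers":0.99},
    {"x":0.001,"y":-0.002,"z":0,"wx":0,"wy":0,"wz":0,"fingers":0.99}
  ]
}}

```text
time: 13.55
ee_pos: [0.581, -0.0589, 0.0983]
eef_rot: [0.127, 2.197, -2.194]
force: [-10.0, -1.2, 1.9]
finger_gap: 0.0008
```

```bash
python3 - <<'E'
from h import *
goal(-70,-17,24,-90,[0,-.087,0])
E
```

```text
tool axes now
 [[-0.996  0.082 -0.034]
 [ 0.034  0.    -0.999]
 [-0.082 -0.997 -0.003]]
tip jig now [-57.7 -14.8] tipz 20.6 force [-9.97 -1.16  1.87] t 13.55
goal tcp [ 0.5682 -0.0606  0.1017] xyz [ 0.031  -0.0111  0.0054] w [-0.0001  0.0001  0.0033] dist 0.013
```

Request:
{"name": "arm_command", "arguments": {
  "commands": [
    {"x":-0.0015,"y":-0.001,"z":0,"wx":0,"wy":0,"wz":0,"fingers":0.99},
    {"x":-0.0015,"y":-0.001,"z":0,"wx":0,"wy":0,"wz":0,"fingers":0.99},
    {"x":-0.0015,"y":-0.001,"z":0,"wx":0,"wy":0,"wz":0,"fingers":0.99},
    {"x":-0.0015,"y":-0.001,"z":0,"wx":0,"wy":0,"wz":0,"fingers":0.99}
  ]
}}

```text
time: 13.95
ee_pos: [0.5811, -0.0589, 0.0984]
eef_rot: [0.126, 2.198, -2.195]
force: [-9.7, -0.8, 1.5]
finger_gap: 0.001
```

Request:
{"name": "arm_command", "arguments": {
  "commands": [
    {"x":-0.0025,"y":-0.001,"z":0,"wx":0,"wy":0,"wz":0,"fingers":0.99},
    {"x":-0.0025,"y":-0.001,"z":0,"wx":0,"wy":0,"wz":0,"fingers":0.99},
    {"x":-0.0025,"y":-0.001,"z":0,"wx":0,"wy":0,"wz":0,"fingers":0.99}
  ]
}}

```text
time: 14.25
ee_pos: [0.5813, -0.0588, 0.0984]
eef_rot: [0.123, 2.199, -2.196]
force: [-11.8, -2.4, 3.1]
finger_gap: 0.0012
```

Request:
{"name": "arm_command", "arguments": {
  "commands": [
    {"x":-0.0015,"y":-0.001,"z":0,"wx":0,"wy":0,"wz":0,"fingers":0.99},
    {"x":-0.0015,"y":-0.001,"z":0,"wx":0,"wy":0,"wz":0,"fingers":0.99},
    {"x":-0.0015,"y":-0.001,"z":0,"wx":0,"wy":0,"wz":0,"fingers":0.99}
  ]
}}

```text
time: 14.55
ee_pos: [0.5814, -0.0589, 0.0984]
eef_rot: [0.122, 2.2, -2.196]
force: [-12.9, -2.2, 0.9]
finger_gap: 0.0007
```

```bash
python3 - <<'E'
from h import *
s=monitor.observe()
img,d=imaging.capture("wrist"); cv2.imwrite("pics/w8.png",img)
a,d=imaging.capture("side"); crop(a,120,140,330,295,3.7,"pics/si8.png")
goal(-90,-17,24,-90,[0,-.087,0])
E
```

```text
tool axes now
 [[-0.996  0.077 -0.034]
 [ 0.034  0.    -0.999]
 [-0.077 -0.997 -0.003]]
tip jig now [-57.6 -14.8] tipz 20.7 force [-12.15  -1.67   1.45] t 14.65
goal tcp [ 0.5482 -0.0599  0.1017] xyz [ 0.082  -0.0146  0.0054] w [-0.      0.0002  0.0063] dist 0.033
```

View pics/w8.png

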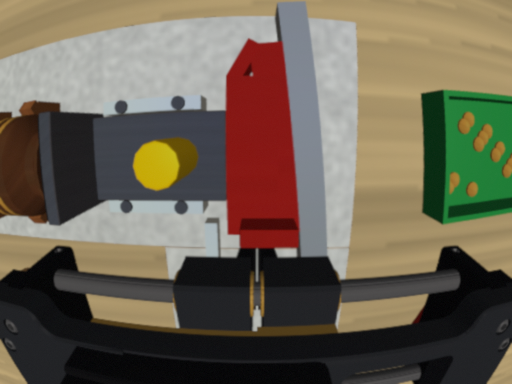

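View pics/si8.png

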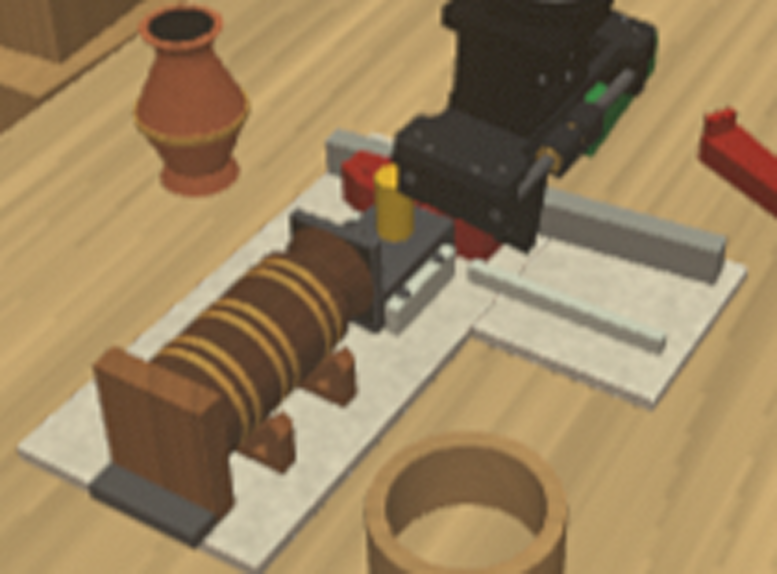

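The wedge is jammed flat between the ramp and the bar, and the vase sits between the pad and the stop. The push held steady at 12–13 N. I'm backing off now.

Request:
{"name": "arm_command", "arguments": {
  "commands": [
    {"x":0.01,"y":-0.001,"z":0,"wx":0,"wy":0,"wz":0,"fingers":0.99},
    {"x":0.04,"y":-0.004,"z":0,"wx":0,"wy":0,"wz":0,"fingers":0.99},
    {"x":0.08,"y":-0.008,"z":0.0,"wx":0,"wy":0,"wz":0,"fingers":0.99},
    {"x":0.1,"y":-0.1,"z":0.0,"wx":0,"wy":0,"wz":0,"fingers":0.99},
    {"x":0.15,"y":-0.22,"z":0.0,"wx":0,"wy":0,"wz":0,"fingers":0.99},
    {"x":0.2,"y":-0.3,"z":0.0,"wx":0,"wy":0,"wz":0,"fingers":0.99},
    {"x":0.2,"y":-0.35,"z":0.0,"wx":0,"wy":0,"wz":0,"fingers":0.99},
    {"x":0.2,"y":-0.35,"z":0.0,"wx":0,"wy":0,"wz":0,"fingers":0.99},
    {"x":0.2,"y":-0.35,"z":0.0,"wx":0,"wy":0,"wz":0,"fingers":0.99}
  ]
}}

```text
time: 15.55
ee_pos: [0.4939, -0.0562, 0.234]
eef_rot: [0.139, 2.191, -2.189]
force: [-0.4, 0.3, 0.2]
finger_gap: 0.001
```

```bash
python3 - <<'E'
from h import *
s=monitor.observe()
img,d=imaging.capture("wrist"); cv2.imwrite("pics/w9.png",img);np.savez("pics/w9.npz",p=s["ee_pos"],r=s["eef_rot"],d=d)
a,d=imaging.capture("side"); crop(a,120,140,330,295,3.7,"pics/si9.png")
print(s["ee_pos"],s["force"],s["time"])
P=cloud("side",d); h=cv2.cvtColor(a,cv2.COLOR_BGR2HSV); m=cv2.inRange(h,(0,170,60),(6,255,255))
k,l,st,c=cv2.connectedComponentsWithStats(m)
for i in range(1,k):
    if st[i,4]>25: print(st[i],np.round(np.percentile(P[l==i],[2,50,98],axis=0),4).tolist())
E
```

```text
[ 0.49386172 -0.05624937  0.23400528] [-0.38080336  0.30872892  0.15269745] 15.55
[310 170  26  28 324] [[0.4608, -0.2321, 0.0045], [0.4971, -0.2065, 0.0206], [0.5304, -0.183, 0.0355]]
[213 181  12  11  65] [[0.6812, -0.0727, 0.0349], [0.6942, -0.057, 0.0386], [0.7049, -0.045, 0.0417]]
[231 185  28  18 227] [[0.6011, -0.0759, 0.0364], [0.6301, -0.0588, 0.0389], [0.6612, -0.0422, 0.0604]]
```

View pics/w9.png

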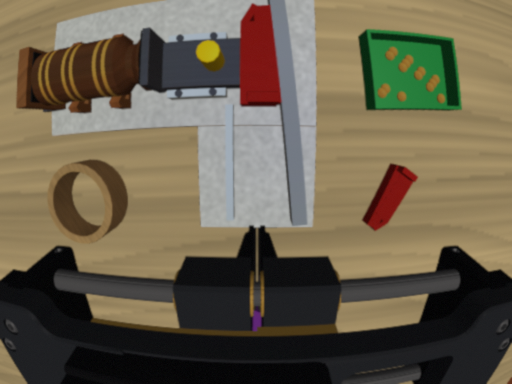

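View pics/si9.png

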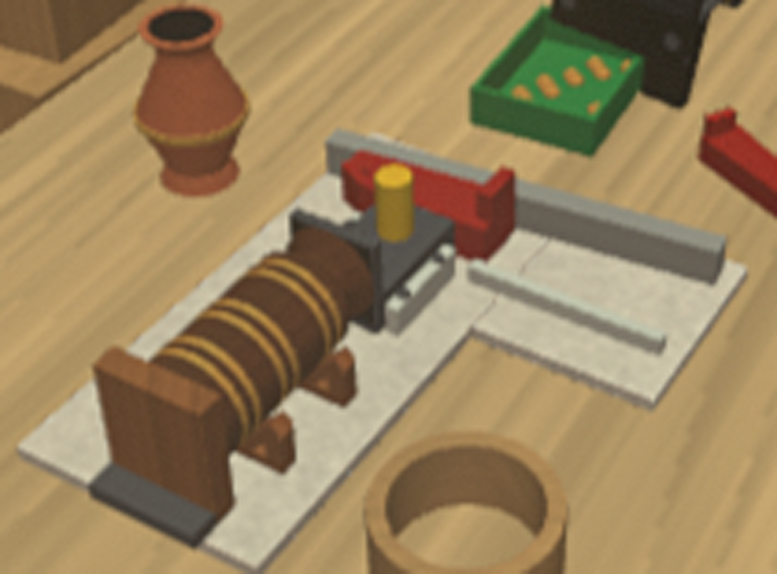

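```bash
python3 -c "
from station import bot
print(bot.close_job())"
```

```text
the job is handed in; nothing more can be done
None
```

The vase is clamped and the red wedge is jammed in behind the bar. The job was handed in at about 15.7 s of the 54 s allowed.

- **Bar:** I pushed the yellow post from behind with closed fingers. The vase slid back until it met the stop, and I pressed to about 13 N before backing off.
- **Wedge:** I slid it along the ramp by its thick end. The push peaked briefly at about 16 N along the wedge (19 N in all). I eased off to 10 N, then held steadily at 12–13 N.
- **Last views, with the arm clear:** The wedge lies flat, its top about 38–39 mm above the bench, with its origin near jig x +6 to +8 mm. It fills the gap between the ramp and the bar, and the vase sits between the pad and the stop. The small vase, tape roll and green tray look unmoved.
- **Limits of these checks:** The wedge kept its place to within a few mm after I let go, but I measured neither the remaining pinch force nor the vase for cracks. The scene and side views disagreed by about 3–5 mm on the jig position, so I relied on the wrist view and the force readings for the fine moves. One move call was refused for a "bad value" before anything had moved, and I resent it in a different form.

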